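Sort mixed pantry stock into its trays

TASK

Four loose pieces of stock (two tins, a sauce bottle and a small carton) stand on the storeroom bench in front of three cardboard trays, and in each tray one piece of a kind is already standing. Put every loose piece into the tray that holds its own kind, standing upright on the tray floor beside the sample, and let go of it. Do not knock over the samples; they stay standing in their trays.

Things in the scene. Friction and masses are not known exactly. Their poses are not given: they have to be found in the camera images.
- tin_a_mid (a point): one of the two alike loose tins: a food tin, upright cylinder of 54 mm diameter and 70 mm height, bright steel with a plain paper band; the point is its centre, 35 mm above its underside; z is up along it. Loose, starts standing on the table in front of the trays; belongs in tray_tins
- tin_b_mid (a point): the other of the two alike loose tins: a food tin, upright cylinder of 54 mm diameter and 70 mm height, bright steel with a plain paper band; the point is its centre, 35 mm above its underside; z is up along it. Loose, starts standing on the table in front of the trays; belongs in tray_tins
- bottle_mid (a point): the loose bottle: a small sauce bottle, brown glass with paper band and black cap; 46 mm diameter in its lower body (straight up to about 60 mm above its underside), narrowing to a neck, 105 mm high in all; the point is its centre, 52.5 mm above its underside; z is up along it. Loose, starts standing on the table in front of the trays; belongs in tray_bottles
- carton_mid (a point): the loose carton: a small pale paper food carton, 60 mm (its x) x 36 mm (its y) x 85 mm high; the point is its centre, 42.5 mm above its underside; z is up along it. Loose, starts standing on the table in front of the trays; its narrow 36 mm side suits a grasp; belongs in tray_cartons
- tray_tins: fixed open cardboard tray, outside 118 (its x) x 208 (its y) x 30 mm high, walls and floor 4 mm thick, inside 110 x 200 mm; origin at the centre of its underside, on the table; the tray that holds the sample tin (near its -y end)
- tray_bottles: fixed open cardboard tray, outside 118 (its x) x 208 (its y) x 30 mm high, walls and floor 4 mm thick, inside 110 x 200 mm; origin at the centre of its underside, on the table; the tray that holds the sample bottle (near its +y end)
- tray_cartons: fixed open cardboard tray, outside 118 (its x) x 208 (its y) x 30 mm high, walls and floor 4 mm thick, inside 110 x 200 mm; origin at the centre of its underside, on the table; the tray that holds the sample carton (near its +y end)
- sample_tin_mid (a point): the sample: a food tin, upright cylinder of 54 mm diameter and 70 mm height, bright steel with a plain paper band; the point is its centre, 35 mm above its underside; z is up along it. Loose, already standing on the floor of its tray near one end; must stay standing there; within 71 mm of the tray's centre
- sample_bottle_mid (a point): the sample: a small sauce bottle, brown glass with paper band and black cap; 46 mm diameter in its lower body (straight up to about 60 mm above its underside), narrowing to a neck, 105 mm high in all; the point is its centre, 52.5 mm above its underside; z is up along it. Loose, already standing on the floor of its tray near one end; must stay standing there; within 73 mm of the tray's centre
- sample_carton_mid (a point): the sample: a small pale paper food carton, 60 mm (its x) x 36 mm (its y) x 85 mm high; the point is its centre, 42.5 mm above its underside; z is up along it. Loose, already standing on the floor of its tray near one end; must stay standing there; within 66 mm of the tray's centre, its 60 mm side roughly along the tray's x

How it is judged:
By the outcome, as a careful person would: the job done as asked, in the order asked, and still so for the second after the job is handed in, with the robot touching nothing.
It also fails if it takes over 106 s, if anything falls off the work surface, if the arm or the gripper's body presses on something with over 40 N, if the wrist force passes 120 N, or if a joint passes its speed limit or range.

ROBOT

A 6-joint arm with a two-finger parallel gripper is mounted at the origin on the work surface. World frame = base frame: x ahead of the robot, y to its left, z up, the work surface at z = 0. Lengths are in mm, angles in rad, forces in N, time in s.
With the tool pointing down it reaches from about 150 to 775 mm from the base axis. Payload 6.1 kg.
Tool frame: the origin (TCP) lies between the finger pads; the fingertips stand 19 mm ahead of it and the grasp point (between the pads) is the TCP; z points along the fingers, y is the line along which they close (so a half turn about z gives the same grasp; the last joint's range is limited). The gripper opens to 85 mm and grips with 20 to 120 N. Pads are 22 mm wide; open, the fingers measure 114 mm over their backs; the gripper's body (76 mm by 85 mm) begins 54 mm behind the grasp point. The pads swing forward as they close: fully open they stand 13 mm farther back than shut.
Start: joints at [-1.331, 0.126, -0.04, 1.405, 0, 1.571], TCP at [124.686, -509.962, 250.295] pointing down, gripper open.
Joint ranges: [-2.72, 2.72], [-0.95, 1.95], [-1.27, 1.35], [-1.78, 2.02], [-1.46, 1.47], [-3.14, 3.14]. Speed limits (rad/s): [2.39, 2.39, 3.01, 3.14, 3.14, 3.14].

INTERFACE

Orientations are given as a rotation vector (axis times angle).
In Python, from plant import manip gives the robot as it stands.
- The arm moves only by the tool move_arm, never from a script. Its argument "deltas" is a list of rows, each an object with "dp": the shift along the tool's x, y, z each as a share of 20 cm, from -1 to 1, a list of three; "delta_rot": the turn, a rotation vector about the tool's x, y, z each as a share of pi/2 rad, from -1 to 1, a list of three. In form: [{"dp": [tx, ty, tz], "delta_rot": [wx, wy, wz]}, ...]. A call has 1 to 5 rows; each row shifts and turns the commanded pose from where the row before left it, along the tool's axes as they then stand; what a row does not reach is not made up. A row lasts 1/8 s, in which the tool goes at most 62.5 mm and 10.7 degrees, less where a joint would pass 70% of its speed; a pose out of reach is approached as far as the arm can. A call with a number of a shift or a turn outside -1 to 1 is refused whole. A call with a gripper value outside its range is refused whole. "gripper" is the opening, from -1 (shut) to 1 (fully open), set as the call begins (left out, the last holds). The fingers move at their own pace and stop on an object; "grip_force" is the grip in N (left out, the last holds). Time passes only in rows, so rows that do not move let the fingers close. It gives the time, the measured TCP pose, the force, the opening and the grip force at its end, in the units of the state.
- manip.observe(): the state, without advancing time (a new reading comes with each control period).
- manip.camera(name): name is "scene" or "top" or "wrist"; returns a dict with "image" (480x640x3 uint8, blue, green, red), "mtx" (3x3 intrinsics, pixels), "R" (3x3) and "t" (3): a world point X has camera coordinates R X + t; the wrist camera has in their place "mount" (4x4, takes a point from camera to tool coordinates, whose origin is the TCP and whose axes are the flange's). Camera axes: x right, y down, z forward; pixel columns grow to the right and rows downward; lengths in mm; the calibration is good to about 2 mm. A picture is of the moment at which its call begins: read the wrist's pose just before it. There is no depth.
- manip.sign_off(): hands the job in; it is judged then, once.
The state is a dict: "time": time; "joints": joint angles; "dq": joint speeds; "tau": joint torques, N m; "position": TCP position; "ee_rot": TCP orientation; "contact_force": force on the tool from outside, world axes, zero at the start; "wrist_torque": the same for the moment, N m; "gripper_width": opening from 0.0 (shut) to 1.0 (fully open); "grasp_force": force on a finger pad.
Only numpy, scipy, OpenCV 4.12 (cv2) and the standard library are available. Lean on these libraries where they do the work, as an engineer would, in place of code of your own. Each camera call takes 0.05 s, during which the arm holds its last target. There are 200 camera calls.

## Working session

There is one attempt and no reset: what is moved stays moved. The work goes in short steps, Python scripts to look and compute and a tool call to move; the robot and the scene stay as the last step left them, time stands still between calls to the robot, and variables do not carry over. Pictures are saved under pics/ and viewed, at most 14 in all, crops included, and the job is handed in when it is done.

Besides the shell and the picture viewer there is one more tool, called after ">>>" in YAML: its name, and indented under it one key for each argument. move_arm: Moves the arm, as the interface text tells. Its arguments: {"type":"object","properties":{"deltas":{"type":"array","items":{"type":"object","properties":{"dp":{"type":"array","items":{"type":"number","minimum":-1,"maximum":1}},"delta_rot":{"type":"array","items":{"type":"number","minimum":-1,"maximum":1}}}}},"gripper":{"type":"number"},"grip_force":{"type":"number"}},"required":["deltas"]}

```bash
mkdir -p pics; python3 - <<'E'
from plant import manip
import cv2
s=manip.observe(); print({k:s[k] for k in('time','position','ee_rot','gripper_width','joints')})
for n in('top','scene'):
    c=manip.camera(n); cv2.imwrite(f'pics/{n}0.png',c['image']); print(n,c['mtx'],c['R'],c['t'])
E
```

```text
{'time': 0.0, 'position': array([ 124.59031546, -509.61468323,  249.51405937]), 'ee_rot': array([-3.11745539e+00, -3.75588564e-01,  3.58344596e-04]), 'gripper_width': 0.9970328952308447, 'joints': array([-1.33100121e+00,  1.26396802e-01, -4.06201674e-02,  1.40538866e+00,
       -3.60194542e-05,  1.57078886e+00])}
top [[578.25507495   0.         313.56487583]
 [  0.         578.25507495 245.63248243]
 [  0.           0.           1.        ]] [[ 0.02167414 -0.99955479 -0.02050483]
 [-0.98854057 -0.01836161 -0.14983452]
 [ 0.14939131  0.02351739 -0.98849844]] [   2.62740123  510.33041922 1038.01660229]
scene [[479.36891188   0.         313.57232784]
 [  0.         479.36891188 237.68464681]
 [  0.           0.           1.        ]] [[ 0.53709523  0.8435178   0.00253623]
 [ 0.66403161 -0.42095253 -0.61794902]
 [-0.52018337  0.33358161 -0.78621407]] [-271.85492777 -302.4242461  1106.45612334]
```

View pics/top0.png

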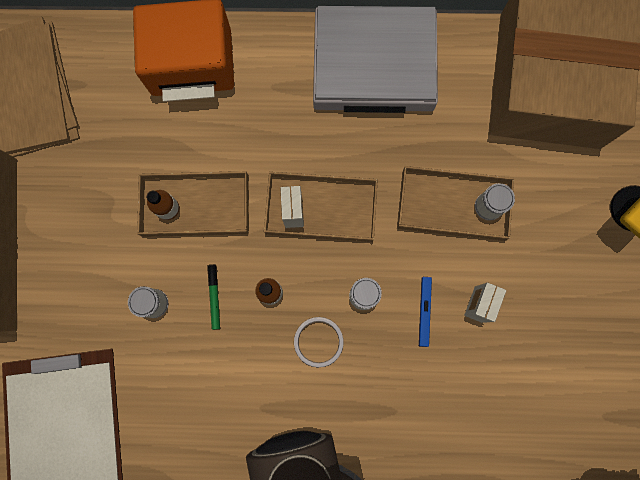

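View pics/scene0.png

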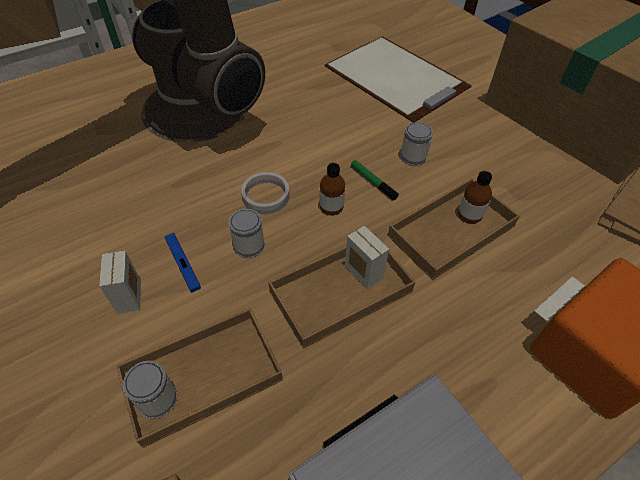

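The top view shows the trays, left to right, for bottles (140–248 px), cartons (266–376) and tins (400–513). The loose pieces are tins at about (145,302) and (366,293), a bottle at (267,290) and a carton at (490,302). I'll enlarge it for exact pixels.

```bash
python3 - <<'E'
import cv2
im=cv2.imread('pics/top0.png')
for n,(x0,y0) in {'cl':(120,165),'cr':(330,165)}.items():
    c=cv2.resize(im[y0:y0+165,x0:x0+200],None,fx=4,fy=3.6,interpolation=cv2.INTER_CUBIC) if 0 else cv2.resize(im[y0:y0+150,x0:x0+200],None,fx=4,fy=4,interpolation=cv2.INTER_CUBIC)
    for i in range(0,200,20): cv2.putText(c,str(x0+i),(i*4,10),0,.35,(0,255,255)); cv2.line(c,(i*4,0),(i*4,600),(0,255,255) if i%100==0 else (0,180,180),1) if i%40==0 else 0
    for i in range(0,150,20): cv2.putText(c,str(y0+i),(0,i*4+10),0,.35,(0,255,255)); cv2.line(c,(0,i*4),(12,i*4),(0,255,255),1)
    cv2.imwrite(f'pics/{n}.png',c)
E
```

```text
(no output)
```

View pics/cl.png

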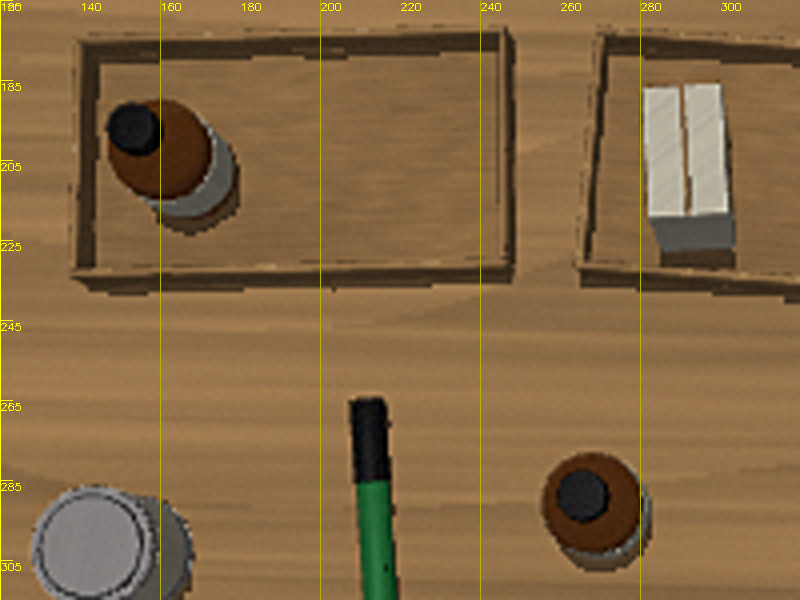

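View pics/cr.png

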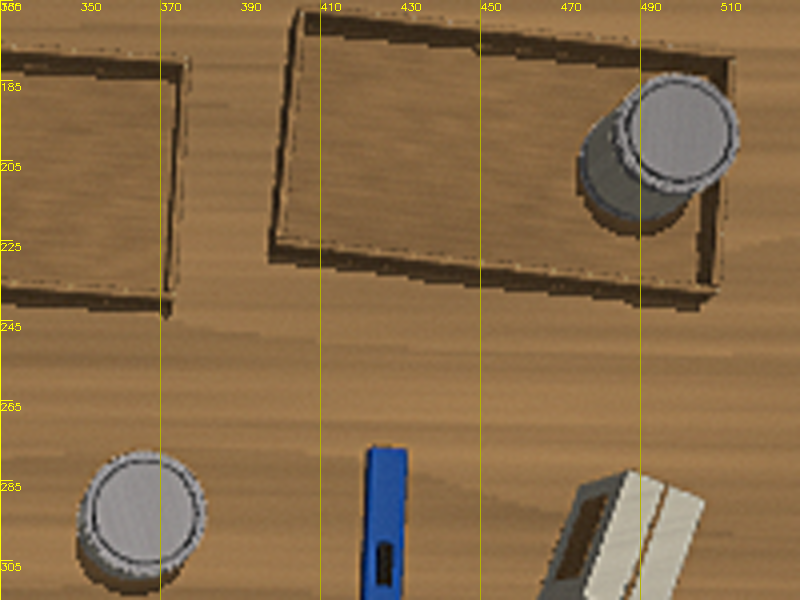

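The crops give cap, lid and tray rim pixels. For example, tin lids are at (143,301.3) and (366.3,293.3), the loose bottle cap at (265.5,289), and the tin tray rim runs from (404.5,167.5) to (508.8,237.5). Next I convert these to positions and check the sizes.

```bash
cat > h.py <<'E'
from plant import manip
import numpy as np, cv2, json, sys
from scipy.spatial.transform import Rotation as Ro
MT=np.array([[578.25507495,0,313.56487583],[0,578.25507495,245.63248243],[0,0,1]])
RT=np.array([[0.02167414,-0.99955479,-0.02050483],[-0.98854057,-0.01836161,-0.14983452],[0.14939131,0.02351739,-0.98849844]])
TT=np.array([2.62740123,510.33041922,1038.01660229])
def back(u,v,z,M=MT,R=RT,t=TT):
    d=R.T@np.linalg.inv(M)@[u,v,1]; c=-R.T@t
    return (c+d*(z-c[2])/d[2])
def plan(x,y,z,phi,n=None,start=None):
    """rows from the present (or start) pose to TCP x,y,z, tool down, tool y at phi deg"""
    s=manip.observe(); p=np.array(s['position']) if start is None else np.array(start[:3],float)
    R=Ro.from_rotvec(s['ee_rot']) if start is None else down(start[3])
    G=down(phi); d=np.array([x,y,z])-p; rv=(R.inv()*G).as_rotvec()
    n=n or int(max(np.ceil(np.linalg.norm(d)/60),np.ceil(np.degrees(np.linalg.norm(rv))/10),1))
    out=[]
    for i in range(n):
        Ri=R*Ro.from_rotvec(rv*i/n)
        out.append({"dp":[round(float(q),3) for q in Ri.inv().apply(d/n)/200],"delta_rot":[round(float(q),3) for q in rv/n/(np.pi/2)]})
    print('from',p.round(1),'n',n); print(json.dumps(out))
def down(phi):
    a=np.radians(phi); return Ro.from_matrix(np.array([[-np.sin(a),np.cos(a),0],[np.cos(a),np.sin(a),0],[0,0,-1]]).T)
E
python3 - <<'E'
from h import *
T={'bot':[(139.2,175),(247.5,172.5),(248,231.8),(138.8,232.5)],'car':[(270,173.8),(376.5,180),(373,239),(264.5,232)],'tin':[(404.5,167.5),(513.8,178.8),(508.8,237.5),(397.5,225)]}
for k,c in T.items():
    P=np.array([back(u,v,30)[:2] for u,v in c]); m=P.mean(0); ydir=(P[0]+P[3]-P[1]-P[2])
    print(k,m.round(1),'yaw',np.degrees(np.arctan2(-ydir[0],ydir[1])).round(1),'sides',np.linalg.norm(P-np.roll(P,-1,0),axis=1).round(0))
for k,u,v,z in [('sbottle',153.5,197.3,105),('stin',500,198.3,70),('scarton',291.3,202.5,85),('bottle',265.5,289,105),('tinB',366.3,293.3,70),('tinA',143,301.3,70)]: print(k,back(u,v,z).round(1))
im=cv2.imread('pics/top0.png')[275:330,460:515]; m=((im.min(2)>135)*255).astype(np.uint8)
m=cv2.morphologyEx(m,cv2.MORPH_CLOSE,np.ones((5,5)))
c=max(cv2.findContours(m,0,2)[0],key=cv2.contourArea).reshape(-1,2)+[460,275]
P=np.array([back(u,v,85)[:2] for u,v in c],np.float32); r=cv2.minAreaRect(P); print(c.min(0),c.max(0),r,cv2.boxPoints(r).round(1))
plan(404,46,250,0)
E
```

```text
bot [589.9 244.2] yaw 1.8 sides [209. 115. 207. 112.]
car [587.7   0.9] yaw -2.6 sides [204. 114. 205. 113.]
tin [ 599.8 -254. ] yaw -5.4 sides [207. 114. 208. 113.]
sbottle [581.7 297.8 105. ]
stin [ 598.7 -324.7   70. ]
scarton [581.   53.6  85. ]
bottle [422.8  92.8 105. ]
tinB [421.3 -83.6  70. ]
tinA [398.9 315.5  70. ]
[476 283] [505 321] ((410.1556091308594, -298.9295349121094), (35.13131332397461, 58.57235336303711), 68.83722686767578) [[ 376.5 -304.7]
 [ 431.1 -325.9]
 [ 443.8 -293.1]
 [ 389.2 -272. ]]
from [ 124.6 -509.6  249.6] n 11
[{"dp": [0.183, -0.215, 0.0], "delta_rot": [-0.0, -0.0, -0.077]}, {"dp": [0.208, -0.191, 0.0], "delta_rot": [-0.0, -0.0, -0.077]}, {"dp": [0.23, -0.165, 0.0], "delta_rot": [-0.0, -0.0, -0.077]}, {"dp": [0.248, -0.136, 0.0], "delta_rot": [-0.0, -0.0, -0.077]}, {"dp": [0.262, -0.105, -0.0], "delta_rot": [-0.0, -0.0, -0.077]}, {"dp": [0.273, -0.073, -0.0], "delta_rot": [-0.0, -0.0, -0.077]}, {"dp": [0.28, -0.039, -0.0], "delta_rot": [-0.0, -0.0, -0.077]}, {"dp": [0.283, -0.005, -0.0], "delta_rot": [-0.0, -0.0, -0.077]}, {"dp": [0.281, 0.029, -0.0], "delta_rot": [-0.0, -0.0, -0.077]}, {"dp": [0.276, 0.063, -0.0], "delta_rot": [-0.0, -0.0, -0.077]}, {"dp": [0.266, 0.096, -0.0], "delta_rot": [-0.0, -0.0, -0.077]}]
```

Tray sides measure about 113×207, the carton 35×59, all as given. Tin B goes first, with the fingers closing along the tray's x (φ = -5.4°).

```bash
python3 -c "
from h import *
plan(421.3,-83.6,120,-5.4,10)"
```

```text
from [ 124.6 -509.6  249.6] n 10
[{"dp": [0.195, -0.172, 0.065], "delta_rot": [-0.0, -0.0, -0.079]}, {"dp": [0.214, -0.146, 0.065], "delta_rot": [-0.0, -0.0, -0.079]}, {"dp": [0.231, -0.119, 0.065], "delta_rot": [-0.0, -0.0, -0.079]}, {"dp": [0.244, -0.089, 0.065], "delta_rot": [-0.0, -0.0, -0.079]}, {"dp": [0.253, -0.059, 0.065], "delta_rot": [-0.0, -0.0, -0.079]}, {"dp": [0.258, -0.027, 0.065], "delta_rot": [-0.0, -0.0, -0.079]}, {"dp": [0.26, 0.005, 0.065], "delta_rot": [-0.0, -0.0, -0.079]}, {"dp": [0.257, 0.037, 0.065], "delta_rot": [-0.0, -0.0, -0.079]}, {"dp": [0.25, 0.068, 0.065], "delta_rot": [-0.0, -0.0, -0.079]}, {"dp": [0.24, 0.099, 0.065], "delta_rot": [-0.0, -0.0, -0.079]}]
```

>>> move_arm:
  deltas:
    - {"dp": [0.195, -0.172, 0.065], "delta_rot": [0, 0, -0.079]}
    - {"dp": [0.214, -0.146, 0.065], "delta_rot": [0, 0, -0.079]}
    - {"dp": [0.231, -0.119, 0.065], "delta_rot": [0, 0, -0.079]}
    - {"dp": [0.244, -0.089, 0.065], "delta_rot": [0, 0, -0.079]}
    - {"dp": [0.253, -0.059, 0.065], "delta_rot": [0, 0, -0.079]}
  gripper: 1

```text
time: 0.72
position: [273.4, -295.2, 184.7]
ee_rot: [-2.853, -1.315, -0.0]
contact_force: [0.6, 0.5, 0.4]
gripper_width: 1.002
grasp_force: 0.0
```

>>> move_arm:
  deltas:
    - {"dp": [0.258, -0.027, 0.065], "delta_rot": [0, 0, -0.079]}
    - {"dp": [0.26, 0.005, 0.065], "delta_rot": [0, 0, -0.079]}
    - {"dp": [0.257, 0.037, 0.065], "delta_rot": [0, 0, -0.079]}
    - {"dp": [0.25, 0.068, 0.065], "delta_rot": [0, 0, -0.079]}
    - {"dp": [0.24, 0.099, 0.065], "delta_rot": [0, 0, -0.079]}

```text
time: 1.35
position: [421.2, -81.7, 119.8]
ee_rot: [2.314, 2.124, -0.0]
contact_force: [0.5, -0.9, -0.3]
gripper_width: 1.002
grasp_force: 0.0
```

>>> move_arm:
  deltas:
    - {"dp": [0, 0, 0]}

```text
invalid input at $.deltas[0]: expected keys dp, delta_rot
```

```bash
python3 -c "
from h import *
s=manip.observe();print(s['joints'].round(3),s['position'],s['time'],s['contact_force'])
plan(421.3,-83.6,46,-5.4,3)
c=manip.camera('wrist'); cv2.imwrite('pics/w1.png',c['image']); print(c['mtx'],c['mount'])"
```

```text
[-0.191 -0.02  -0.483  1.108 -0.     1.465] [421.20942787 -81.66892684 119.7746529 ] 1.35 [ 0.48121873 -0.88268815 -0.28719055]
from [421.2 -81.7 119.8] n 3
[{"dp": [-0.003, 0.0, 0.123], "delta_rot": [0.0, 0.0, 0.002]}, {"dp": [-0.003, 0.0, 0.123], "delta_rot": [0.0, 0.0, 0.002]}, {"dp": [-0.003, 0.0, 0.123], "delta_rot": [0.0, 0.0, 0.002]}]
[[432.01588262   0.         313.8867035 ]
 [  0.         432.01588262 239.75162204]
 [  0.           0.           1.        ]] [[ 9.04605574e-04 -9.65217993e-01 -2.61444847e-01  6.49964482e+01]
 [ 9.99999519e-01  7.73699542e-04  6.03631787e-04  1.42086755e+00]
 [-3.80356504e-04 -2.61445267e-01  9.65218228e-01 -1.24155435e+02]
 [ 0.00000000e+00  0.00000000e+00  0.00000000e+00  1.00000000e+00]]
```

View pics/w1.png

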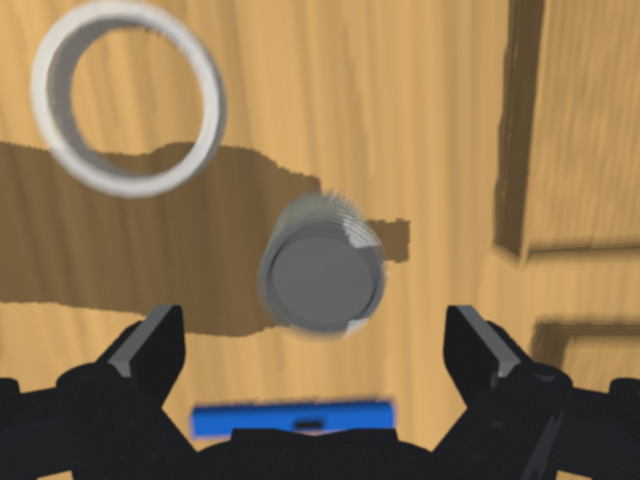

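The wrist view shows the tin lid at (322,280), centred along tool x and about 5 mm toward +y of the tool. I'll shift 4 mm that way and go down.

>>> move_arm:
  deltas:
    - {"dp": [0, 0.01, 0.12], "delta_rot": [0, 0, 0]}
    - {"dp": [0, 0.01, 0.12], "delta_rot": [0, 0, 0]}
    - {"dp": [0, 0, 0.12], "delta_rot": [0, 0, 0]}
    - {"dp": [0, 0, 0], "delta_rot": [0, 0, 0]}

```text
time: 1.9
position: [422.8, -83.3, 46.6]
ee_rot: [-2.317, -2.117, 0.004]
contact_force: [-0.1, 0.3, 0.6]
gripper_width: 0.996
grasp_force: 0.0
```

>>> move_arm:
  deltas:
    - {"dp": [0, 0, 0], "delta_rot": [0, 0, 0]}
    - {"dp": [0, 0, 0], "delta_rot": [0, 0, 0]}
    - {"dp": [0, 0, 0], "delta_rot": [0, 0, 0]}
    - {"dp": [0, 0, 0], "delta_rot": [0, 0, 0]}
    - {"dp": [0, 0, 0], "delta_rot": [0, 0, 0]}
  gripper: -1
  grip_force: 40

```text
time: 2.52
position: [425.3, -83.9, 49.6]
ee_rot: [2.318, 2.118, 0.002]
contact_force: [-1.5, -0.3, 5.6]
gripper_width: 0.624
grasp_force: 42.6
```

>>> move_arm:
  deltas:
    - {"dp": [0, 0, 0], "delta_rot": [0, 0, 0]}
    - {"dp": [0, 0, 0], "delta_rot": [0, 0, 0]}
    - {"dp": [0, 0, -0.1], "delta_rot": [0, 0, 0]}
    - {"dp": [0, 0, -0.2], "delta_rot": [0, 0, 0]}
    - {"dp": [0, 0, -0.2], "delta_rot": [0, 0, 0]}

```text
time: 3.15
position: [424.2, -83.6, 149.3]
ee_rot: [-2.319, -2.119, 0.001]
contact_force: [1.5, 0.0, -1.9]
gripper_width: 0.623
grasp_force: 42.8
```

```bash
python3 -c "
from h import *
plan(599.5,-257,146,-5.4,5)"
```

```text
from [424.2 -83.6 149.3] n 5
[{"dp": [-0.157, 0.19, 0.003], "delta_rot": [-0.0, -0.0, 0.001]}, {"dp": [-0.157, 0.19, 0.003], "delta_rot": [-0.0, -0.0, 0.001]}, {"dp": [-0.157, 0.19, 0.003], "delta_rot": [-0.0, -0.0, 0.001]}, {"dp": [-0.156, 0.191, 0.003], "delta_rot": [-0.0, -0.0, 0.001]}, {"dp": [-0.156, 0.191, 0.003], "delta_rot": [-0.0, -0.0, 0.001]}]
```

>>> move_arm:
  deltas:
    - {"dp": [-0.1, 0.13, 0], "delta_rot": [0, 0, 0]}
    - {"dp": [-0.18, 0.22, 0], "delta_rot": [0, 0, 0]}
    - {"dp": [-0.2, 0.24, 0], "delta_rot": [0, 0, 0]}
    - {"dp": [-0.2, 0.24, 0], "delta_rot": [0, 0, 0]}
    - {"dp": [-0.1, 0.12, 0], "delta_rot": [0, 0, 0]}

```text
time: 3.78
position: [601.4, -258.4, 147.3]
ee_rot: [-2.321, -2.117, 0.0]
contact_force: [-0.4, -0.1, -1.4]
gripper_width: 0.627
grasp_force: 43.2
```

>>> move_arm:
  deltas:
    - {"dp": [0, 0, 0], "delta_rot": [0, 0, 0]}
    - {"dp": [0, 0, 0.1], "delta_rot": [0, 0, 0]}
    - {"dp": [0, 0, 0.2], "delta_rot": [0, 0, 0]}
    - {"dp": [0, 0, 0.1], "delta_rot": [0, 0, 0]}
    - {"dp": [0, 0, 0], "delta_rot": [0, 0, 0]}

```text
time: 4.4
position: [597.9, -254.8, 66.6]
ee_rot: [-2.316, -2.117, 0.003]
contact_force: [-0.1, 0.0, -1.6]
gripper_width: 0.622
grasp_force: 43.3
```

```bash
python3 -c "
from h import *
plan(599.5,-257,54,-5.4,1)
c=manip.camera('wrist'); cv2.imwrite('pics/w2.png',c['image'])"
```

```text
from [ 597.9 -254.8   66.6] n 1
[{"dp": [-0.01, 0.009, 0.063], "delta_rot": [-0.003, -0.001, 0.003]}]
```

View pics/w2.png

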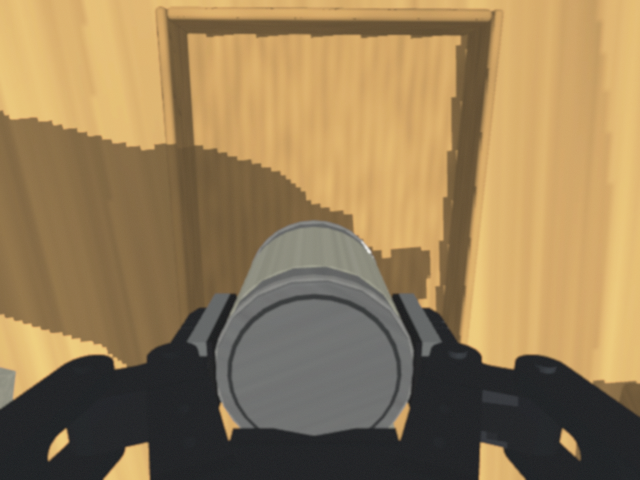

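The wrist view shows the tin centred across the tray (walls at columns 165 and 490, lid at 315), so I lower it.

>>> move_arm:
  deltas:
    - {"dp": [0, 0, 0.03], "delta_rot": [0, 0, 0]}
    - {"dp": [0, 0, 0.02], "delta_rot": [0, 0, 0]}
    - {"dp": [0, 0, 0.01], "delta_rot": [0, 0, 0]}
    - {"dp": [0, 0, 0], "delta_rot": [0, 0, 0]}
    - {"dp": [0, 0, 0], "delta_rot": [0, 0, 0]}

```text
time: 5.08
position: [599.9, -256.2, 56.4]
ee_rot: [2.319, 2.119, 0.0]
contact_force: [-0.7, -0.3, -2.5]
gripper_width: 0.62
grasp_force: 43.3
```

>>> move_arm:
  deltas:
    - {"dp": [0, 0, 0.01], "delta_rot": [0, 0, 0]}
    - {"dp": [0, 0, 0], "delta_rot": [0, 0, 0]}
    - {"dp": [0, 0, 0], "delta_rot": [0, 0, 0]}

```text
time: 5.45
position: [599.8, -256.1, 54.3]
ee_rot: [-2.319, -2.119, 0.0]
contact_force: [0.2, 0.2, -1.8]
gripper_width: 0.623
grasp_force: 43.3
```

>>> move_arm:
  deltas:
    - {"dp": [0, 0, 0.005], "delta_rot": [0, 0, 0]}
    - {"dp": [0, 0, 0], "delta_rot": [0, 0, 0]}
    - {"dp": [0, 0, 0], "delta_rot": [0, 0, 0]}

```text
time: 5.82
position: [599.9, -256.2, 53.7]
ee_rot: [2.319, 2.119, 0.0]
contact_force: [-1.6, 0.8, 2.3]
gripper_width: 0.62
grasp_force: 43.4
```

>>> move_arm:
  deltas:
    - {"dp": [0, 0, 0.005], "delta_rot": [0, 0, 0]}
    - {"dp": [0, 0, 0], "delta_rot": [0, 0, 0]}
    - {"dp": [0, 0, 0], "delta_rot": [0, 0, 0]}

```text
time: 6.2
position: [599.9, -256.1, 53.6]
ee_rot: [2.318, 2.119, 0.001]
contact_force: [-4.3, 1.3, 7.5]
gripper_width: 0.616
grasp_force: 44.1
```

>>> move_arm:
  deltas:
    - {"dp": [0, 0, -0.005], "delta_rot": [0, 0, 0]}
    - {"dp": [0, 0, 0], "delta_rot": [0, 0, 0]}
    - {"dp": [0, 0, 0], "delta_rot": [0, 0, 0]}
    - {"dp": [0, 0, 0], "delta_rot": [0, 0, 0]}
    - {"dp": [0, 0, 0], "delta_rot": [0, 0, 0]}
  gripper: 1

```text
time: 6.82
position: [599.8, -256.1, 53.2]
ee_rot: [-2.319, -2.119, 0.0]
contact_force: [-0.5, -0.1, -0.2]
gripper_width: 0.997
grasp_force: 0.0
```

>>> move_arm:
  deltas:
    - {"dp": [0, 0, -0.05], "delta_rot": [0, 0, 0]}
    - {"dp": [0, 0, -0.15], "delta_rot": [0, 0, 0]}
    - {"dp": [0, 0, -0.25], "delta_rot": [0, 0, 0]}
    - {"dp": [0, 0, -0.05], "delta_rot": [0, 0, 0]}

```text
time: 7.32
position: [601.6, -256.9, 158.3]
ee_rot: [2.315, 2.115, 0.005]
contact_force: [0.4, 0.1, 0.1]
gripper_width: 1.0
grasp_force: 0.0
```

```bash
python3 -c "
from h import *
plan(402,315,130,-5.4,11)
c=manip.camera('wrist'); cv2.imwrite('pics/w3.png',c['image'])"
```

```text
from [ 601.6 -256.9  158.3] n 11
[{"dp": [0.251, -0.114, 0.012], "delta_rot": [0.0, 0.0, 0.0]}, {"dp": [0.251, -0.114, 0.012], "delta_rot": [0.0, 0.0, 0.0]}, {"dp": [0.251, -0.114, 0.012], "delta_rot": [0.0, 0.0, 0.0]}, {"dp": [0.251, -0.114, 0.012], "delta_rot": [0.0, 0.0, 0.0]}, {"dp": [0.251, -0.114, 0.012], "delta_rot": [0.0, 0.0, 0.0]}, {"dp": [0.251, -0.114, 0.012], "delta_rot": [0.0, 0.0, 0.0]}, {"dp": [0.25, -0.114, 0.012], "delta_rot": [0.0, 0.0, 0.0]}, {"dp": [0.25, -0.114, 0.012], "delta_rot": [0.0, 0.0, 0.0]}, {"dp": [0.25, -0.115, 0.013], "delta_rot": [0.0, 0.0, 0.0]}, {"dp": [0.25, -0.115, 0.013], "delta_rot": [0.0, 0.0, 0.0]}, {"dp": [0.25, -0.115, 0.013], "delta_rot": [0.0, 0.0, 0.0]}]
```

View pics/w3.png

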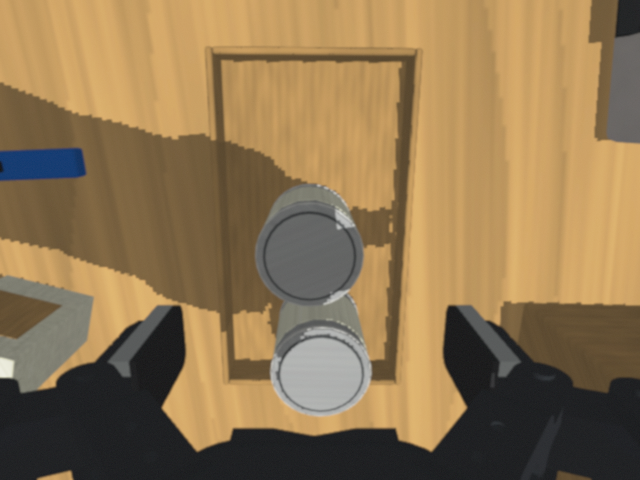

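The first tin stands beside the sample (lids at (310,254) and (320,372)), with room left for the second. On to tin A.

>>> move_arm:
  deltas:
    - {"dp": [0.2, -0.1, 0], "delta_rot": [0, 0, 0]}
    - {"dp": [0.26, -0.12, 0], "delta_rot": [0, 0, 0]}
    - {"dp": [0.26, -0.12, 0], "delta_rot": [0, 0, 0]}
    - {"dp": [0.26, -0.12, 0], "delta_rot": [0, 0, 0]}
    - {"dp": [0.26, -0.12, 0], "delta_rot": [0, 0, 0]}

```text
time: 8.0
position: [505.2, 2.8, 152.4]
ee_rot: [-2.319, -2.118, 0.001]
contact_force: [1.0, 0.9, -0.5]
gripper_width: 1.001
grasp_force: 0.0
```

>>> move_arm:
  deltas:
    - {"dp": [0.26, -0.12, 0], "delta_rot": [0, 0, 0]}
    - {"dp": [0.26, -0.12, 0], "delta_rot": [0, 0, 0]}
    - {"dp": [0.26, -0.12, 0], "delta_rot": [0, 0, 0]}
    - {"dp": [0.26, -0.12, 0.05], "delta_rot": [0, 0, 0]}
    - {"dp": [0.26, -0.12, 0.1], "delta_rot": [0, 0, 0]}

```text
time: 8.62
position: [409.7, 272.8, 123.0]
ee_rot: [2.319, 2.119, 0.002]
contact_force: [1.1, 0.1, -0.7]
gripper_width: 1.004
grasp_force: 0.0
```

>>> move_arm:
  deltas:
    - {"dp": [0.22, -0.08, 0], "delta_rot": [0, 0, 0]}
    - {"dp": [0, 0, 0], "delta_rot": [0, 0, 0]}
    - {"dp": [0, 0, 0], "delta_rot": [0, 0, 0]}

```text
time: 9.0
position: [398.0, 315.9, 122.5]
ee_rot: [2.318, 2.12, -0.003]
contact_force: [0.2, 1.2, -0.3]
gripper_width: 1.0
grasp_force: 0.0
```

```bash
cat >> h.py <<'E'
def wlook(name,z=70):
    """wrist picture; largest grey (lid-like) round blob -> world position at height z"""
    s=manip.observe(); c=manip.camera('wrist'); cv2.imwrite(name,c['image']); return s,c
def wback(s,c,u,v,z):
    R=Ro.from_rotvec(s['ee_rot']).as_matrix(); m=c['mount']
    o=R@m[:3,3]+s['position']; d=R@m[:3,:3]@np.linalg.inv(c['mtx'])@[u,v,1]
    return o+d*(z-o[2])/d[2]
E
python3 -c "
from h import *
s,c=wlook('pics/w4.png'); print(s['position'],s['joints'])
plan(402,315,46,-5.4,2)
for u in (300,310,320,330):print(u,wback(s,c,u,270,70).round(1))
print(wback(s,c,313,260,70).round(1))"
```

```text
[397.9941632  315.85317956 122.54793626] [ 6.70993307e-01  1.27110130e-01 -3.20150034e-01  1.12515082e+00
 -2.92691842e-04  2.33128389e+00]
from [398.3 315.5 122.8] n 2
[{"dp": [-0.0, 0.009, 0.192], "delta_rot": [-0.0, 0.0, 0.001]}, {"dp": [-0.0, 0.009, 0.192], "delta_rot": [-0.0, 0.0, 0.001]}]
300 [393.8 319.8  70. ]
310 [398.1 319.4  70. ]
320 [402.4 319.   70. ]
330 [406.7 318.6  70. ]
[399.8 323.8  70. ]
```

View pics/w4.png

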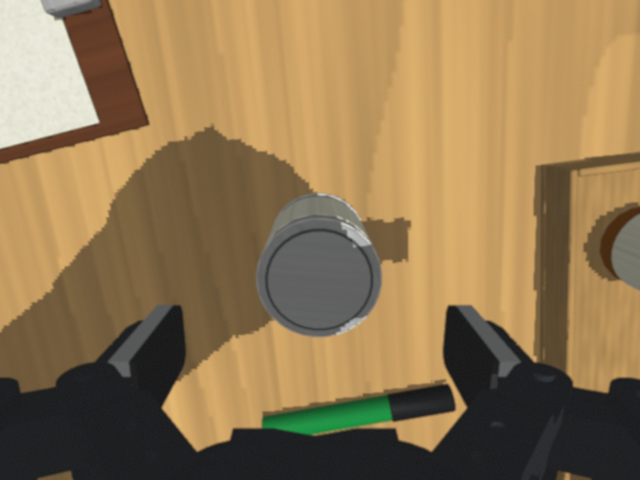

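The lid is at (320,277), which is (402,316) in the world. I shift 4 mm along tool y, descend and grip.

>>> move_arm:
  deltas:
    - {"dp": [0, 0.02, 0.1], "delta_rot": [0, 0, 0]}
    - {"dp": [0, 0, 0.18], "delta_rot": [0, 0, 0]}
    - {"dp": [0, 0, 0.1], "delta_rot": [0, 0, 0]}
    - {"dp": [0, 0, 0], "delta_rot": [0, 0, 0]}

```text
time: 9.55
position: [401.9, 313.8, 45.9]
ee_rot: [-2.321, -2.116, 0.005]
contact_force: [-0.7, -0.2, 0.6]
gripper_width: 1.004
grasp_force: 0.0
```

>>> move_arm:
  deltas:
    - {"dp": [0, 0, 0], "delta_rot": [0, 0, 0]}
    - {"dp": [0, 0, 0], "delta_rot": [0, 0, 0]}
    - {"dp": [0, 0, 0], "delta_rot": [0, 0, 0]}
    - {"dp": [0, 0, 0], "delta_rot": [0, 0, 0]}
    - {"dp": [0, 0, 0], "delta_rot": [0, 0, 0]}
  gripper: -1
  grip_force: 40

```text
time: 10.18
position: [403.2, 316.3, 48.8]
ee_rot: [2.319, 2.119, 0.004]
contact_force: [0.2, -2.2, 6.2]
gripper_width: 0.62
grasp_force: 42.6
```

>>> move_arm:
  deltas:
    - {"dp": [0, 0, 0], "delta_rot": [0, 0, 0]}
    - {"dp": [0, 0, -0.1], "delta_rot": [0, 0, 0]}
    - {"dp": [0, 0, -0.2], "delta_rot": [0, 0, 0]}
    - {"dp": [0, 0, -0.25], "delta_rot": [0, 0, 0]}
    - {"dp": [0, 0, 0], "delta_rot": [0, 0, 0]}

```text
time: 10.8
position: [404.3, 317.4, 161.6]
ee_rot: [2.319, 2.119, 0.012]
contact_force: [0.9, -1.3, -3.2]
gripper_width: 0.624
grasp_force: 42.7
```

```bash
python3 -c "
from h import *
plan(606,-187,157,-5.4,10)"
```

```text
from [404.3 317.4 161.6] n 10
[{"dp": [-0.242, 0.123, 0.002], "delta_rot": [0.0, -0.0, 0.0]}, {"dp": [-0.242, 0.123, 0.002], "delta_rot": [0.0, -0.0, 0.0]}, {"dp": [-0.242, 0.123, 0.002], "delta_rot": [0.0, -0.0, 0.0]}, {"dp": [-0.242, 0.123, 0.002], "delta_rot": [0.0, -0.0, 0.0]}, {"dp": [-0.242, 0.123, 0.002], "delta_rot": [0.0, -0.0, 0.0]}, {"dp": [-0.242, 0.124, 0.002], "delta_rot": [0.0, -0.0, 0.0]}, {"dp": [-0.242, 0.124, 0.002], "delta_rot": [0.0, -0.0, 0.0]}, {"dp": [-0.242, 0.124, 0.002], "delta_rot": [0.0, -0.0, 0.0]}, {"dp": [-0.242, 0.124, 0.002], "delta_rot": [0.0, -0.0, 0.0]}, {"dp": [-0.242, 0.124, 0.002], "delta_rot": [0.0, -0.0, 0.0]}]
```

>>> move_arm:
  deltas:
    - {"dp": [-0.14, 0.06, 0], "delta_rot": [0, 0, 0]}
    - {"dp": [-0.24, 0.12, 0], "delta_rot": [0, 0, 0]}
    - {"dp": [-0.26, 0.14, 0], "delta_rot": [0, 0, 0]}
    - {"dp": [-0.26, 0.14, 0], "delta_rot": [0, 0, 0]}
    - {"dp": [-0.26, 0.14, 0], "delta_rot": [0, 0, 0]}

```text
time: 11.42
position: [501.1, 72.3, 156.3]
ee_rot: [-2.318, -2.119, 0.001]
contact_force: [0.6, 0.4, -1.6]
gripper_width: 0.625
grasp_force: 42.7
```

>>> move_arm:
  deltas:
    - {"dp": [-0.26, 0.14, 0], "delta_rot": [0, 0, 0]}
    - {"dp": [-0.26, 0.12, 0], "delta_rot": [0, 0, 0]}
    - {"dp": [-0.26, 0.12, 0], "delta_rot": [0, 0, 0]}
    - {"dp": [-0.26, 0.12, 0], "delta_rot": [0, 0, 0]}
    - {"dp": [-0.22, 0.12, 0], "delta_rot": [0, 0, 0]}

```text
time: 12.05
position: [601.8, -190.1, 155.9]
ee_rot: [-2.319, -2.117, 0.001]
contact_force: [0.2, 0.1, -1.8]
gripper_width: 0.622
grasp_force: 42.7
```

>>> move_arm:
  deltas:
    - {"dp": [0, 0, 0], "delta_rot": [0, 0, 0]}
    - {"dp": [0, 0, 0.1], "delta_rot": [0, 0, 0]}
    - {"dp": [0, 0, 0.2], "delta_rot": [0, 0, 0]}
    - {"dp": [0, 0, 0.12], "delta_rot": [0, 0, 0]}
    - {"dp": [0, 0, 0], "delta_rot": [0, 0, 0]}

```text
time: 12.68
position: [599.6, -186.4, 70.4]
ee_rot: [-2.314, -2.117, 0.004]
contact_force: [0.9, 0.2, -1.7]
gripper_width: 0.623
grasp_force: 43.0
```

```bash
python3 -c "
from h import *
plan(606,-187,54,-5.4,1)"
```

```text
from [ 599.6 -186.4   70.4] n 1
[{"dp": [-0.0, 0.032, 0.082], "delta_rot": [-0.004, -0.001, 0.003]}]
```

>>> move_arm:
  deltas:
    - {"dp": [0, 0.02, 0.02], "delta_rot": [0, 0, 0]}
    - {"dp": [0, 0, 0.04], "delta_rot": [0, 0, 0]}
    - {"dp": [0, 0, 0.02], "delta_rot": [0, 0, 0]}
    - {"dp": [0, 0, 0], "delta_rot": [0, 0, 0]}
    - {"dp": [0, 0, 0], "delta_rot": [0, 0, 0]}

```text
time: 13.3
position: [606.0, -188.5, 57.6]
ee_rot: [2.319, 2.119, 0.0]
contact_force: [0.3, 0.1, -2.2]
gripper_width: 0.623
grasp_force: 43.0
```

>>> move_arm:
  deltas:
    - {"dp": [0, 0, 0.005], "delta_rot": [0, 0, 0]}
    - {"dp": [0, 0, 0], "delta_rot": [0, 0, 0]}
    - {"dp": [0, 0, 0], "delta_rot": [0, 0, 0]}

```text
time: 13.68
position: [605.9, -188.4, 56.3]
ee_rot: [2.319, 2.119, 0.0]
contact_force: [-0.1, -1.3, -2.3]
gripper_width: 0.619
grasp_force: 43.0
```

>>> move_arm:
  deltas:
    - {"dp": [0, 0, 0.015], "delta_rot": [0, 0, 0]}
    - {"dp": [0, 0, 0], "delta_rot": [0, 0, 0]}
    - {"dp": [0, 0, 0], "delta_rot": [0, 0, 0]}

```text
time: 14.05
position: [605.9, -188.4, 53.2]
ee_rot: [-2.319, -2.119, 0.0]
contact_force: [-0.3, -0.3, -2.2]
gripper_width: 0.622
grasp_force: 43.1
```

>>> move_arm:
  deltas:
    - {"dp": [0, 0, 0.005], "delta_rot": [0, 0, 0]}
    - {"dp": [0, 0, 0], "delta_rot": [0, 0, 0]}
    - {"dp": [0, 0, 0], "delta_rot": [0, 0, 0]}

```text
time: 14.42
position: [606.0, -188.5, 52.8]
ee_rot: [2.319, 2.119, 0.0]
contact_force: [-2.5, -0.0, 5.1]
gripper_width: 0.619
grasp_force: 43.3
```

>>> move_arm:
  deltas:
    - {"dp": [0, 0, 0], "delta_rot": [0, 0, 0]}
    - {"dp": [0, 0, 0], "delta_rot": [0, 0, 0]}
    - {"dp": [0, 0, 0], "delta_rot": [0, 0, 0]}
    - {"dp": [0, 0, 0], "delta_rot": [0, 0, 0]}
    - {"dp": [0, 0, 0], "delta_rot": [0, 0, 0]}
  gripper: 1

```text
time: 15.05
position: [605.9, -188.4, 52.2]
ee_rot: [-2.319, -2.119, 0.0]
contact_force: [0.0, -0.3, -0.6]
gripper_width: 1.001
grasp_force: 0.0
```

>>> move_arm:
  deltas:
    - {"dp": [0, 0, -0.05], "delta_rot": [0, 0, 0]}
    - {"dp": [0, 0, -0.2], "delta_rot": [0, 0, 0]}
    - {"dp": [0, 0, -0.25], "delta_rot": [0, 0, 0]}
    - {"dp": [0, 0, -0.05], "delta_rot": [0, 0, 0]}
    - {"dp": [0, 0, 0], "delta_rot": [0, 0, 0]}

```text
time: 15.68
position: [606.4, -188.6, 163.4]
ee_rot: [2.318, 2.118, 0.002]
contact_force: [0.9, -0.4, 0.7]
gripper_width: 1.001
grasp_force: 0.0
```

```bash
python3 -c "
from h import *
plan(425,92.5,160,1.8,6)
s,c=wlook('pics/w5.png')"
```

```text
from [ 606.4 -188.6  163.4] n 6
[{"dp": [0.22, -0.172, 0.002], "delta_rot": [0.0, 0.0, -0.013]}, {"dp": [0.223, -0.167, 0.002], "delta_rot": [0.0, 0.0, -0.013]}, {"dp": [0.226, -0.163, 0.003], "delta_rot": [0.0, 0.0, -0.013]}, {"dp": [0.23, -0.158, 0.003], "delta_rot": [0.0, 0.0, -0.013]}, {"dp": [0.233, -0.153, 0.003], "delta_rot": [0.0, 0.0, -0.013]}, {"dp": [0.236, -0.149, 0.003], "delta_rot": [0.0, 0.0, -0.013]}]
```

View pics/w5.png

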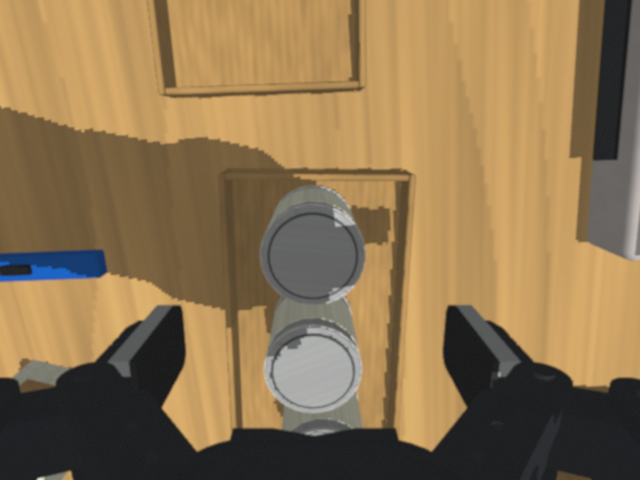

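All three tins stand in a row in their tray (lids at (313,255), (313,370) and (322,430)). The bottle is next.

>>> move_arm:
  deltas:
    - {"dp": [0.22, -0.17, 0], "delta_rot": [0, 0, -0.013]}
    - {"dp": [0.223, -0.167, 0], "delta_rot": [0, 0, -0.013]}
    - {"dp": [0.226, -0.163, 0], "delta_rot": [0, 0, -0.013]}
    - {"dp": [0.23, -0.158, 0], "delta_rot": [0, 0, -0.013]}
    - {"dp": [0.233, -0.153, 0], "delta_rot": [0, 0, -0.013]}

```text
time: 16.35
position: [452.8, 46.9, 160.5]
ee_rot: [-2.206, -2.234, 0.003]
contact_force: [1.1, 1.4, 0.7]
gripper_width: 0.998
grasp_force: 0.0
```

>>> move_arm:
  deltas:
    - {"dp": [0.236, -0.149, 0], "delta_rot": [0, 0, -0.013]}
    - {"dp": [0, 0, 0], "delta_rot": [0, 0, 0]}
    - {"dp": [0, 0, 0], "delta_rot": [0, 0, 0]}

```text
time: 16.73
position: [424.1, 92.6, 161.3]
ee_rot: [-2.184, -2.258, 0.002]
contact_force: [0.2, 0.7, 0.1]
gripper_width: 0.996
grasp_force: 0.0
```

```bash
python3 -c "
from h import *
s,c=wlook('pics/w6.png'); print(s['position'])
im=c['image']; m=((im.max(2)<60)*255).astype(np.uint8); m[320:]=0; m[:,:180]=0; m[:,460:]=0
b=max(cv2.findContours(m,0,2)[0],key=cv2.contourArea); (u,v),r=cv2.minEnclosingCircle(b); print(u,v,r,wback(s,c,u,v,105).round(1))
plan(425,92.5,56,1.8,2)"
```

```text
[424.14162068  92.59212884 161.26048176]
316.1788635253906 271.09136962890625 26.24354362487793 [426.4  94.3 105. ]
from [424.6  92.2 161.4] n 2
[{"dp": [0.001, 0.001, 0.264], "delta_rot": [-0.0, 0.0, 0.0]}, {"dp": [0.001, 0.001, 0.264], "delta_rot": [-0.0, 0.0, 0.0]}]
```

View pics/w6.png

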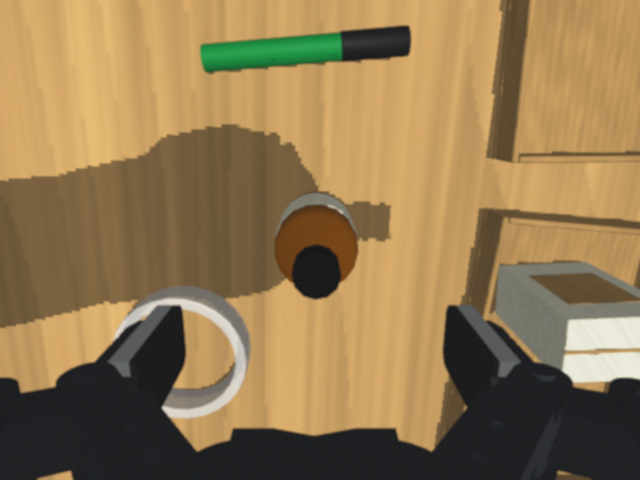

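The cap at (316,271) puts the bottle at (426,94). The fingers clear the tape ring on the table, which is lower.

>>> move_arm:
  deltas:
    - {"dp": [0.007, 0.01, 0.15], "delta_rot": [0, 0, 0]}
    - {"dp": [0, 0, 0.2], "delta_rot": [0, 0, 0]}
    - {"dp": [0, 0, 0.12], "delta_rot": [0, 0, 0]}
    - {"dp": [0, 0, 0.05], "delta_rot": [0, 0, 0]}
    - {"dp": [0, 0, 0], "delta_rot": [0, 0, 0]}

```text
time: 17.4
position: [426.6, 93.4, 57.9]
ee_rot: [-2.186, -2.255, 0.002]
contact_force: [0.1, -0.1, 0.9]
gripper_width: 0.997
grasp_force: 0.0
```

>>> move_arm:
  deltas:
    - {"dp": [0, 0, 0], "delta_rot": [0, 0, 0]}
    - {"dp": [0, 0, 0], "delta_rot": [0, 0, 0]}
    - {"dp": [0, 0, 0], "delta_rot": [0, 0, 0]}
    - {"dp": [0, 0, 0], "delta_rot": [0, 0, 0]}
    - {"dp": [0, 0, 0], "delta_rot": [0, 0, 0]}
  gripper: -1
  grip_force: 35

```text
time: 18.02
position: [427.1, 94.3, 59.4]
ee_rot: [2.184, 2.257, 0.002]
contact_force: [-1.6, -0.4, 4.9]
gripper_width: 0.527
grasp_force: 35.0
```

>>> move_arm:
  deltas:
    - {"dp": [0, 0, 0], "delta_rot": [0, 0, 0]}
    - {"dp": [0, 0, -0.1], "delta_rot": [0, 0, 0]}
    - {"dp": [0, 0, -0.2], "delta_rot": [0, 0, 0]}
    - {"dp": [0, 0, -0.2], "delta_rot": [0, 0, 0]}
    - {"dp": [0, 0, 0], "delta_rot": [0, 0, 0]}

```text
time: 18.65
position: [428.5, 94.6, 161.5]
ee_rot: [2.182, 2.255, 0.008]
contact_force: [0.4, 0.4, -3.1]
gripper_width: 0.524
grasp_force: 36.4
```

```bash
python3 -c "
from h import *
plan(591.3,199,158,1.8,4)"
```

```text
from [428.5  94.6 161.5] n 4
[{"dp": [0.124, 0.208, 0.006], "delta_rot": [0.001, -0.0, 0.0]}, {"dp": [0.124, 0.208, 0.005], "delta_rot": [0.001, -0.0, 0.0]}, {"dp": [0.124, 0.208, 0.005], "delta_rot": [0.001, -0.0, 0.0]}, {"dp": [0.124, 0.208, 0.005], "delta_rot": [0.001, -0.0, 0.0]}]
```

>>> move_arm:
  deltas:
    - {"dp": [0.07, 0.12, 0], "delta_rot": [0, 0, 0]}
    - {"dp": [0.12, 0.2, 0], "delta_rot": [0, 0, 0]}
    - {"dp": [0.13, 0.22, 0], "delta_rot": [0, 0, 0]}
    - {"dp": [0.12, 0.2, 0], "delta_rot": [0, 0, 0]}
    - {"dp": [0.06, 0.1, 0], "delta_rot": [0, 0, 0]}

```text
time: 19.27
position: [592.4, 200.7, 156.0]
ee_rot: [-2.184, -2.257, 0.003]
contact_force: [-0.9, -0.7, -1.3]
gripper_width: 0.528
grasp_force: 36.4
```

>>> move_arm:
  deltas:
    - {"dp": [0, 0, 0], "delta_rot": [0, 0, 0]}
    - {"dp": [0, 0, 0.1], "delta_rot": [0, 0, 0]}
    - {"dp": [0, 0, 0.18], "delta_rot": [0, 0, 0]}
    - {"dp": [0, 0, 0.1], "delta_rot": [0, 0, 0]}
    - {"dp": [0, 0, 0], "delta_rot": [0, 0, 0]}

```text
time: 19.9
position: [588.8, 198.4, 80.0]
ee_rot: [-2.184, -2.255, 0.007]
contact_force: [-0.4, 0.7, -0.8]
gripper_width: 0.526
grasp_force: 36.4
```

>>> move_arm:
  deltas:
    - {"dp": [0, 0, 0.02], "delta_rot": [0, 0, 0]}
    - {"dp": [0, 0, 0.01], "delta_rot": [0, 0, 0]}
    - {"dp": [0, 0, 0], "delta_rot": [0, 0, 0]}
    - {"dp": [0, 0, 0], "delta_rot": [0, 0, 0]}

```text
time: 20.4
position: [591.5, 199.6, 76.7]
ee_rot: [2.185, 2.257, 0.001]
contact_force: [-0.6, -0.4, -1.7]
gripper_width: 0.53
grasp_force: 36.4
```

>>> move_arm:
  deltas:
    - {"dp": [0, 0, 0.04], "delta_rot": [0, 0, 0]}
    - {"dp": [0, 0, 0.02], "delta_rot": [0, 0, 0]}
    - {"dp": [0, 0, 0], "delta_rot": [0, 0, 0]}
    - {"dp": [0, 0, 0], "delta_rot": [0, 0, 0]}

```text
time: 20.9
position: [591.2, 199.4, 64.1]
ee_rot: [-2.185, -2.257, 0.001]
contact_force: [1.1, -0.0, -2.2]
gripper_width: 0.525
grasp_force: 36.5
```

>>> move_arm:
  deltas:
    - {"dp": [0, 0, 0.005], "delta_rot": [0, 0, 0]}
    - {"dp": [0, 0, 0], "delta_rot": [0, 0, 0]}
    - {"dp": [0, 0, 0], "delta_rot": [0, 0, 0]}

```text
time: 21.28
position: [591.3, 199.5, 63.6]
ee_rot: [2.185, 2.257, 0.0]
contact_force: [-1.1, -0.1, 0.8]
gripper_width: 0.527
grasp_force: 36.7
```

>>> move_arm:
  deltas:
    - {"dp": [0, 0, 0.005], "delta_rot": [0, 0, 0]}
    - {"dp": [0, 0, 0], "delta_rot": [0, 0, 0]}
    - {"dp": [0, 0, 0], "delta_rot": [0, 0, 0]}

```text
time: 21.65
position: [591.3, 199.6, 63.4]
ee_rot: [2.185, 2.257, 0.001]
contact_force: [-3.6, -0.8, 7.9]
gripper_width: 0.529
grasp_force: 37.2
```

>>> move_arm:
  deltas:
    - {"dp": [0, 0, -0.005], "delta_rot": [0, 0, 0]}
    - {"dp": [0, 0, 0], "delta_rot": [0, 0, 0]}
    - {"dp": [0, 0, 0], "delta_rot": [0, 0, 0]}
    - {"dp": [0, 0, 0], "delta_rot": [0, 0, 0]}
    - {"dp": [0, 0, 0], "delta_rot": [0, 0, 0]}
  gripper: 1

```text
time: 22.28
position: [591.2, 199.5, 63.2]
ee_rot: [-2.185, -2.257, 0.0]
contact_force: [0.2, 0.1, -0.0]
gripper_width: 1.0
grasp_force: 0.0
```

>>> move_arm:
  deltas:
    - {"dp": [0, 0, -0.05], "delta_rot": [0, 0, 0]}
    - {"dp": [0, 0, -0.2], "delta_rot": [0, 0, 0]}
    - {"dp": [0, 0, -0.28], "delta_rot": [0, 0, 0]}
    - {"dp": [0, 0, -0.1], "delta_rot": [0, 0, 0]}
    - {"dp": [0, 0, 0], "delta_rot": [0, 0, 0]}

```text
time: 22.9
position: [592.3, 199.8, 192.1]
ee_rot: [2.184, 2.256, 0.007]
contact_force: [-0.4, -0.3, -0.3]
gripper_width: 0.997
grasp_force: 0.0
```

```bash
python3 -c "
from h import *
plan(413,-299,160,68.8,10)
s,c=wlook('pics/w7.png')"
```

```text
from [592.3 199.8 192.1] n 10
[{"dp": [-0.246, -0.098, 0.015], "delta_rot": [0.0, 0.0, -0.074]}, {"dp": [-0.233, -0.126, 0.015], "delta_rot": [0.0, 0.0, -0.074]}, {"dp": [-0.217, -0.152, 0.015], "delta_rot": [0.0, 0.0, -0.074]}, {"dp": [-0.198, -0.176, 0.015], "delta_rot": [0.0, 0.0, -0.074]}, {"dp": [-0.176, -0.198, 0.015], "delta_rot": [0.0, 0.0, -0.074]}, {"dp": [-0.152, -0.217, 0.015], "delta_rot": [0.0, 0.0, -0.074]}, {"dp": [-0.125, -0.234, 0.016], "delta_rot": [0.0, 0.0, -0.074]}, {"dp": [-0.097, -0.247, 0.016], "delta_rot": [0.0, 0.0, -0.074]}, {"dp": [-0.068, -0.256, 0.016], "delta_rot": [0.0, 0.0, -0.074]}, {"dp": [-0.037, -0.262, 0.016], "delta_rot": [0.0, 0.0, -0.074]}]
```

View pics/w7.png

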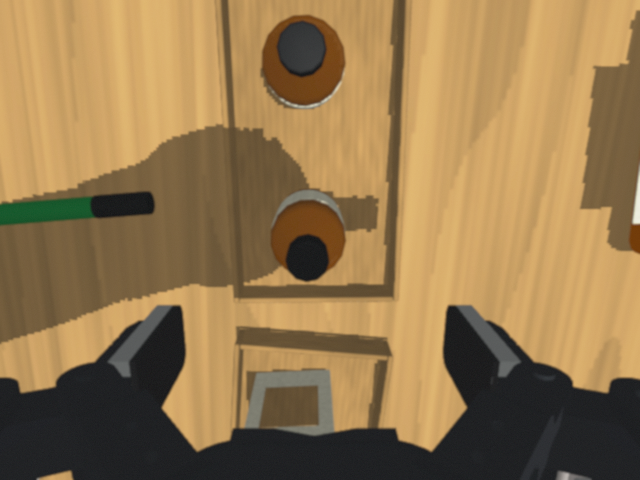

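Both bottles stand in the tray (caps at (302,48) and (307,258)). Last is the carton.

>>> move_arm:
  deltas:
    - {"dp": [-0.246, -0.098, 0.015], "delta_rot": [0, 0, -0.074]}
    - {"dp": [-0.233, -0.126, 0.015], "delta_rot": [0, 0, -0.074]}
    - {"dp": [-0.217, -0.152, 0.015], "delta_rot": [0, 0, -0.074]}
    - {"dp": [-0.198, -0.176, 0.015], "delta_rot": [0, 0, -0.074]}
    - {"dp": [-0.176, -0.198, 0.015], "delta_rot": [0, 0, -0.074]}

```text
time: 23.58
position: [499.6, -51.0, 172.4]
ee_rot: [-1.44, -2.789, 0.002]
contact_force: [-0.2, -0.4, -0.4]
gripper_width: 1.0
grasp_force: 0.0
```

>>> move_arm:
  deltas:
    - {"dp": [-0.152, -0.217, 0.015], "delta_rot": [0, 0, -0.074]}
    - {"dp": [-0.125, -0.234, 0.015], "delta_rot": [0, 0, -0.074]}
    - {"dp": [-0.097, -0.247, 0.015], "delta_rot": [0, 0, -0.074]}
    - {"dp": [-0.068, -0.256, 0.015], "delta_rot": [0, 0, -0.074]}
    - {"dp": [-0.037, -0.262, 0.015], "delta_rot": [0, 0, -0.074]}

```text
time: 24.2
position: [409.0, -299.6, 157.5]
ee_rot: [-0.581, -3.085, -0.002]
contact_force: [-0.3, -0.1, 0.5]
gripper_width: 0.997
grasp_force: 0.0
```

>>> move_arm:
  deltas:
    - {"dp": [0, 0, 0], "delta_rot": [0, 0, 0]}
    - {"dp": [0, 0, 0], "delta_rot": [0, 0, 0]}
    - {"dp": [0, 0, 0], "delta_rot": [0, 0, 0]}

```text
time: 24.58
position: [410.7, -297.6, 158.8]
ee_rot: [-0.585, -3.086, -0.001]
contact_force: [-0.3, 0.4, 0.0]
gripper_width: 1.001
grasp_force: 0.0
```

```bash
python3 -c "
from h import *
s,c=wlook('pics/w8.png'); print(s['position'],s['joints'].round(2))
for u,v in [(270,240),(320,260),(320,300),(360,260)]: print(u,v,wback(s,c,u,v,85).round(1))
plan(413,-299,50,68.8,2)"
```

```text
[ 410.71348177 -297.57303359  158.77782096] [-0.63  0.11 -0.26  1.2   0.   -0.25]
270 240 [ 393.  -313.5   85. ]
320 260 [ 411. -295.   85.]
320 300 [ 430.3 -302.5   85. ]
360 260 [ 418.  -277.1   85. ]
from [ 410.9 -297.5  159. ] n 2
[{"dp": [-0.006, -0.002, 0.272], "delta_rot": [0.0, -0.0, -0.001]}, {"dp": [-0.006, -0.001, 0.272], "delta_rot": [0.0, -0.0, -0.001]}]
```

View pics/w8.png

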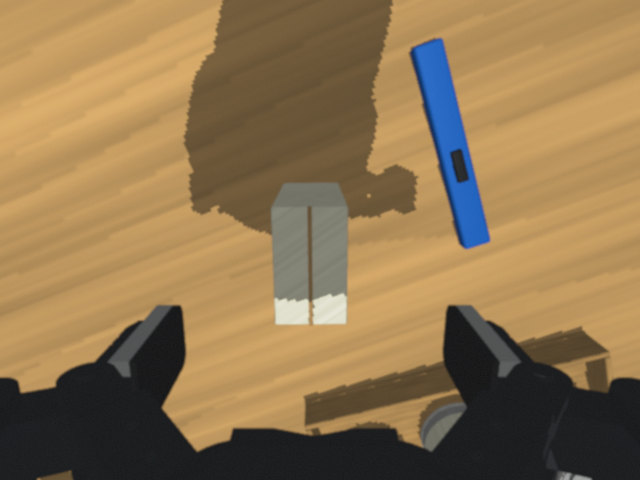

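The carton top spans columns 272–348 and rows 206–325, square to the fingers. I shift 2 mm in tool x and y, descend and grip.

>>> move_arm:
  deltas:
    - {"dp": [-0.01, -0.01, 0.15], "delta_rot": [0, 0, 0]}
    - {"dp": [0, 0, 0.2], "delta_rot": [0, 0, 0]}
    - {"dp": [0, 0, 0.15], "delta_rot": [0, 0, 0]}
    - {"dp": [0, 0, 0.045], "delta_rot": [0, 0, 0]}
    - {"dp": [0, 0, 0], "delta_rot": [0, 0, 0]}

```text
time: 25.25
position: [412.0, -300.7, 50.5]
ee_rot: [-0.585, -3.086, -0.0]
contact_force: [-0.1, -0.6, 0.8]
gripper_width: 0.999
grasp_force: 0.0
```

>>> move_arm:
  deltas:
    - {"dp": [0, 0, 0], "delta_rot": [0, 0, 0]}
    - {"dp": [0, 0, 0], "delta_rot": [0, 0, 0]}
    - {"dp": [0, 0, 0], "delta_rot": [0, 0, 0]}
    - {"dp": [0, 0, 0], "delta_rot": [0, 0, 0]}
    - {"dp": [0, 0, 0], "delta_rot": [0, 0, 0]}
  gripper: -1
  grip_force: 30

```text
time: 25.88
position: [412.2, -301.6, 51.2]
ee_rot: [0.587, 3.085, -0.001]
contact_force: [0.2, 1.1, 6.3]
gripper_width: 0.417
grasp_force: 31.5
```

>>> move_arm:
  deltas:
    - {"dp": [0, 0, 0], "delta_rot": [0, 0, 0]}
    - {"dp": [0, 0, 0], "delta_rot": [0, 0, 0]}
    - {"dp": [0, 0, 0], "delta_rot": [0, 0, 0]}

```text
time: 26.25
position: [412.2, -301.6, 51.2]
ee_rot: [0.587, 3.085, -0.001]
contact_force: [-0.9, 0.5, 5.8]
gripper_width: 0.414
grasp_force: 31.5
```

>>> move_arm:
  deltas:
    - {"dp": [0, 0, -0.1], "delta_rot": [0, 0, 0]}
    - {"dp": [0, 0, -0.2], "delta_rot": [0, 0, 0]}
    - {"dp": [0, 0, -0.2], "delta_rot": [0, 0, 0]}
    - {"dp": [0, 0, -0.1], "delta_rot": [0, 0, 0]}
    - {"dp": [0, 0, 0], "delta_rot": [0, 0, 0]}

```text
time: 26.88
position: [412.3, -301.8, 171.5]
ee_rot: [0.587, 3.084, -0.002]
contact_force: [-0.1, -0.5, -1.2]
gripper_width: 0.421
grasp_force: 30.7
```

```bash
python3 -c "
from h import *
plan(586.4,-39,160,87.4,6)"
```

```text
from [ 412.3 -301.8  171.5] n 6
[{"dp": [-0.054, 0.257, 0.01], "delta_rot": [-0.0, 0.0, -0.035]}, {"dp": [-0.069, 0.254, 0.01], "delta_rot": [-0.0, 0.0, -0.035]}, {"dp": [-0.082, 0.249, 0.01], "delta_rot": [-0.0, 0.0, -0.035]}, {"dp": [-0.096, 0.244, 0.01], "delta_rot": [-0.0, 0.0, -0.035]}, {"dp": [-0.109, 0.239, 0.01], "delta_rot": [-0.0, 0.0, -0.035]}, {"dp": [-0.122, 0.232, 0.01], "delta_rot": [-0.0, 0.0, -0.035]}]
```

>>> move_arm:
  deltas:
    - {"dp": [-0.054, 0.257, 0.01], "delta_rot": [0, 0, -0.035]}
    - {"dp": [-0.069, 0.254, 0.01], "delta_rot": [0, 0, -0.035]}
    - {"dp": [-0.082, 0.249, 0.01], "delta_rot": [0, 0, -0.035]}
    - {"dp": [-0.096, 0.244, 0.01], "delta_rot": [0, 0, -0.035]}
    - {"dp": [-0.109, 0.239, 0.01], "delta_rot": [0, 0, -0.035]}

```text
time: 27.5
position: [556.6, -80.7, 158.3]
ee_rot: [-0.156, -3.135, -0.0]
contact_force: [1.2, -0.7, -1.2]
gripper_width: 0.421
grasp_force: 30.8
```

>>> move_arm:
  deltas:
    - {"dp": [-0.122, 0.232, 0.01], "delta_rot": [0, 0, -0.035]}
    - {"dp": [0, 0, 0], "delta_rot": [0, 0, 0]}
    - {"dp": [0, 0, 0.1], "delta_rot": [0, 0, 0]}
    - {"dp": [0, 0, 0.15], "delta_rot": [0, 0, 0]}
    - {"dp": [0, 0, 0.1], "delta_rot": [0, 0, 0]}

```text
time: 28.12
position: [583.6, -39.4, 85.5]
ee_rot: [-0.074, -3.137, 0.0]
contact_force: [-0.1, 0.4, -0.8]
gripper_width: 0.414
grasp_force: 30.8
```

>>> move_arm:
  deltas:
    - {"dp": [0, 0, 0], "delta_rot": [0, 0, 0]}
    - {"dp": [0, 0, 0], "delta_rot": [0, 0, 0]}
    - {"dp": [0, 0, 0], "delta_rot": [0, 0, 0]}

```text
time: 28.5
position: [586.1, -38.9, 89.3]
ee_rot: [0.073, 3.139, -0.0]
contact_force: [0.0, -0.2, -0.9]
gripper_width: 0.419
grasp_force: 30.8
```

```bash
python3 -c "
from h import *
s,c=wlook('pics/w9.png'); print(s['position'],s['joints'].round(2))
plan(586.4,-39,55.2,87.4,1)"
```

```text
[586.07757087 -38.88757629  89.32201883] [-0.07  0.29 -0.2   1.09 -0.   -0.02]
from [586.1 -38.8  89.3] n 1
[{"dp": [-0.001, -0.001, 0.171], "delta_rot": [-0.0, 0.001, -0.001]}]
```

View pics/w9.png

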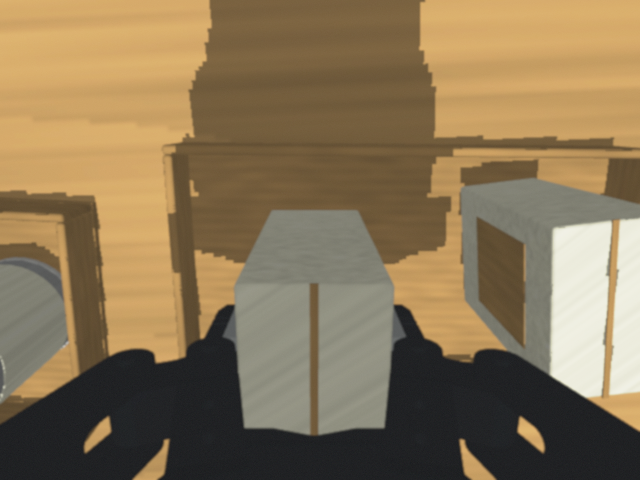

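The carton hangs inside the tray with a clear gap to the sample (carton columns 237–392, sample from 462). I lower it and open only part way.

>>> move_arm:
  deltas:
    - {"dp": [0, 0, 0.06], "delta_rot": [0, 0, 0]}
    - {"dp": [0, 0, 0.06], "delta_rot": [0, 0, 0]}
    - {"dp": [0, 0, 0.03], "delta_rot": [0, 0, 0]}
    - {"dp": [0, 0, 0], "delta_rot": [0, 0, 0]}
    - {"dp": [0, 0, 0], "delta_rot": [0, 0, 0]}

```text
time: 29.18
position: [585.7, -38.6, 58.4]
ee_rot: [0.072, 3.141, -0.0]
contact_force: [-1.1, -0.1, -0.5]
gripper_width: 0.424
grasp_force: 30.8
```

>>> move_arm:
  deltas:
    - {"dp": [0, 0, 0.015], "delta_rot": [0, 0, 0]}
    - {"dp": [0, 0, 0], "delta_rot": [0, 0, 0]}
    - {"dp": [0, 0, 0], "delta_rot": [0, 0, 0]}

```text
time: 29.55
position: [585.6, -38.6, 55.4]
ee_rot: [0.072, 3.141, -0.0]
contact_force: [0.3, 1.1, -1.1]
gripper_width: 0.42
grasp_force: 30.9
```

>>> move_arm:
  deltas:
    - {"dp": [0, 0, 0.005], "delta_rot": [0, 0, 0]}
    - {"dp": [0, 0, 0], "delta_rot": [0, 0, 0]}
    - {"dp": [0, 0, 0], "delta_rot": [0, 0, 0]}

```text
time: 29.92
position: [585.6, -38.6, 55.2]
ee_rot: [0.072, 3.14, -0.0]
contact_force: [-2.5, 0.4, 6.5]
gripper_width: 0.415
grasp_force: 31.5
```

>>> move_arm:
  deltas:
    - {"dp": [0, 0, -0.005], "delta_rot": [0, 0, 0]}
    - {"dp": [0, 0, 0], "delta_rot": [0, 0, 0]}
    - {"dp": [0, 0, 0], "delta_rot": [0, 0, 0]}
    - {"dp": [0, 0, 0], "delta_rot": [0, 0, 0]}
    - {"dp": [0, 0, 0], "delta_rot": [0, 0, 0]}
  gripper: 0.4

```text
time: 30.55
position: [585.6, -38.6, 55.2]
ee_rot: [-0.072, -3.141, -0.0]
contact_force: [0.7, 0.9, -0.2]
gripper_width: 0.702
grasp_force: 0.0
```

>>> move_arm:
  deltas:
    - {"dp": [0, 0, -0.05], "delta_rot": [0, 0, 0]}
    - {"dp": [0, 0, -0.15], "delta_rot": [0, 0, 0]}
    - {"dp": [0, 0, -0.28], "delta_rot": [0, 0, 0]}
    - {"dp": [0, 0, -0.28], "delta_rot": [0, 0, 0]}
    - {"dp": [0, 0, 0], "delta_rot": [0, 0, 0]}

```text
time: 31.18
position: [587.9, -38.7, 213.5]
ee_rot: [0.072, 3.131, -0.001]
contact_force: [1.7, 0.2, -0.1]
gripper_width: 0.696
grasp_force: 0.0
```

>>> move_arm:
  deltas:
    - {"dp": [0.3, 0, 0], "delta_rot": [0, 0, 0]}
    - {"dp": [0.3, 0, 0], "delta_rot": [0, 0, 0]}
    - {"dp": [0.3, 0, 0], "delta_rot": [0, 0, 0]}
    - {"dp": [0.3, 0, 0], "delta_rot": [0, 0, 0]}
    - {"dp": [0, 0, 0], "delta_rot": [0, 0, 0]}

```text
time: 31.8
position: [342.2, -27.3, 207.4]
ee_rot: [0.073, 3.141, -0.0]
contact_force: [0.5, -0.6, 0.2]
gripper_width: 0.704
grasp_force: 0.0
```

>>> move_arm:
  deltas:
    - {"dp": [0, 0, 0], "delta_rot": [0, 0, 0]}
    - {"dp": [0, 0, 0], "delta_rot": [0, 0, 0]}
    - {"dp": [0, 0, 0], "delta_rot": [0, 0, 0]}

```text
time: 32.17
position: [346.6, -27.6, 207.0]
ee_rot: [-0.072, -3.14, -0.0]
contact_force: [-0.5, -0.4, -0.0]
gripper_width: 0.701
grasp_force: 0.0
```

```bash
python3 -c "
from h import *
s=manip.observe(); print(s['position'],s['time'])
a=manip.camera('top')['image'][150:390,100:540]; b=manip.camera('scene')['image'][100:460,80:560]
a=cv2.resize(a,(545,297)); b=cv2.resize(b,(400,300))
o=np.zeros((600,560,3),np.uint8); o[:297,:545]=a; o[300:,:400]=b; cv2.imwrite('pics/end.png',o)"
```

```text
[346.64878206 -27.58878066 206.99136461] 32.175
```

View pics/end.png

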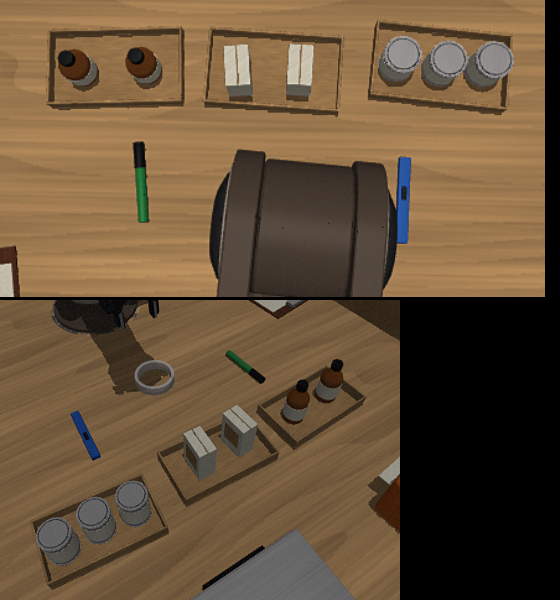

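The top and scene views show two bottles, two cartons and three tins standing in their own trays, and the arm is clear of everything.

```bash
python3 -c "
from plant import manip
print(manip.sign_off())"
```

```text
the job is handed in; nothing more can be done
None
```

All four loose pieces stand upright beside their samples in the right trays, the samples are still standing, and the job was handed in at about 32 s with the arm clear.

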